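# Shim a rocking optics platform level

## Task

The small aluminium optics platform rocks because the foot under its yellow-capped corner is too short. With the fingertips, push the orange ramp shim along the table under that foot until the foot stands on the shim's flat step and the platform is level; then press down lightly on the yellow cap to check that it no longer rocks, and leave it so with the hand clear. Only push: do not lift the shim or the platform, do not shove the platform out of its place, and leave the other things on the table where they are.

Things in the scene. Friction and masses are not known exactly. Their poses are not given: they have to be found in the camera images.
- platform: aluminium plate 130 x 110 x 12 mm on four black feet at x +-53, y +-43 mm, with lens and mirror holders (to 150 mm high) fixed at its far end (+x). Loose, 1.2 kg. Origin midway between the feet at the level of the three long feet's soles; z up, vertical when level; plate underside 32, top 44 mm. Foot (-53, -43) is 8 mm short: it starts leaning 0.12 rad down onto it, with about 2 N.
- low_foot (a point): centre of the sole of the short foot: (-53, -43, 8) mm in the platform's frame. Foot 21 mm across, sole flat 10 mm across with a shallow chamfer all round that rises 1.8 mm, so that the shim's tip slides under from any side outside the corner.
- press_pad: yellow cap, a disc 22 mm across and 4 mm high fixed on the plate's top directly above the short foot; origin in the centre of its underside, its top 4 mm above (48 mm above the table when level). Press it here.
- shim: loose orange ramp shim 94 long x 50 wide mm, 0.08 kg, lying flat. Origin: on its underside, mid width, 42.5 mm behind the tip; x to the thin tip, z up. Tip 1.5 mm high at x = +42.5, ramp up to 8 mm at x = +2.5, flat step 8 mm high to x = -21.5, push block 20 mm high to the back face at x = -51.5. Platform is level with the short foot on the step (best x -6 to -12).
- shim_back (a point): centre of the flat back face of the shim's push block, at (-51.5, 0, 10) mm in the shim's frame: push here, towards +x. At the start the tip is 10 to 40 mm short of the foot, the shim pointing roughly at it but up to 25 mm off line and askew, so steer it. It slides with about 0.5 N and goes under the foot with about 3 to 6 N; it stays where it is left.
- screw_tin: bystander: round white tin, 66 mm across, 31 mm high, origin at the centre of its underside
- tape_roll: bystander: roll of tan tape, 68 mm across, 19 mm high, lying flat, origin at the centre of its underside
- hex_key_5: bystander: black hex key, 38 x 90 x 9 mm, lying flat, origin at the centre of its underside
- battery: bystander: green and black battery, 15 x 50 x 15 mm, lying, origin at the centre of its underside
- orange_case: bystander: orange case with a black band, 37 x 47 x 50 mm, origin at the centre of its underside
Not all that is in view belongs to the job. Of the things like the shim, leave any that is pink; of the rest the larger one is meant.

How it is judged (in metres and radians):
On the way, in this order (a step that is already met when the one before it is completed fails the run):
1. the short foot stands on the shim's flat step and the platform is level (angle between platform's own z axis and vertical below 0.02 rad and contact force between shim and platform above 0.3 N and x of low_foot in the frame of shim below 0.006 m and y of low_foot in the frame of shim between -0.022 and 0.022 m), for 0.3 s.
2. the yellow cap is pressed down with the fingers (more than 2 N) and the platform stays level (contact force between the fingers and press_pad above 2 N and angle between platform's own z axis and vertical below 0.02 rad and contact force between shim and platform above 1 N), for 0.1 s.
At the end, for the whole second after the job is handed in: Platform level within 0.02 rad, its short foot carried by the shim (over 0.3 N), on or within 3.5 mm of the flat step and 22 mm of the centre line; both at rest, shim flat on the table, platform within 30 mm and each bystander within 20 mm of its start (all of step 1 and linear speed of each of platform, shim below 0.01 m/s and height (world z) of shim below 0.004 m and distance of platform from where it was at the start of the episode below 0.03 m and distance of each of screw_tin, tape_roll, hex_key_5, battery, orange_case from where it was at the start of the episode below 0.02 m); the robot touches nothing.
It fails at once if the shim is lifted off the table (more than 12 mm) or tipped up (height (world z) of shim above 0.012 m or angle between shim's own z axis and vertical above 0.25 rad).
It fails at once if the platform is lifted (low foot higher than 16 mm, or its middle higher than 15 mm) or tipped (height (world z) of low_foot above 0.016 m or height (world z) of platform above 0.015 m or angle between platform's own z axis and vertical above 0.2 rad).
It fails at once if the platform is shoved more than 30 mm from its place (distance of platform from where it was at the start of the episode above 0.03 m).
It fails at once if the platform or its cap is pressed with more than 40 N (contact force between the fingers and platform above 40 N).
It fails at once if a bystander is moved more than 20 mm (distance of any of screw_tin, tape_roll, hex_key_5, battery, orange_case from where it was at the start of the episode above 0.02 m).
It also fails if it takes over 48 s, if anything falls off the work surface, if the arm or the gripper's body presses on something with over 40 N, if the wrist force passes 120 N, or if a joint passes its speed limit or range.

## Robot

A 6-joint arm with a two-finger parallel gripper is mounted at the origin on a cart in front of the work surface, level with it; the furniture and walls round the work are solid. World frame = base frame: x ahead of the robot, y to its left, z up, the work surface at z = 0. Lengths are in m, angles in degrees, forces in N, time in s.
With the tool pointing down it reaches from about 0.375 to 0.9 m from the base axis. Payload 3.1 kg.
Tool frame: the origin (TCP) lies between the finger pads; the fingertips stand 11 mm ahead of it and the grasp point (between the pads) lies 8 mm behind it; z points along the fingers, y is the line along which they close (so a half turn about z gives the same grasp; the last joint's range is limited). The gripper opens to 87 mm and grips with 3 to 60 N. Pads are 19 mm wide; open, the fingers measure 117 mm over their backs; the gripper's body (75 mm by 190 mm) begins 51 mm behind the grasp point.
Start: joints at [-76.06, 30.224, 82.088, -0, 67.689, -10.227], TCP at [0.256, -0.57, 0.234] pointing down, gripper open.
Joint ranges: [-176.69, 176.69], [-43.24, 126.21], [12.49, 139.97], [-82, 262], [0, 151.66], [-163.58, 163.58]. Speed limits (degrees/s): [159.86, 159.86, 180, 180, 180, 180].

## Interface

Orientations are given as a 3x3 rotation matrix whose columns are the frame's x, y, z axes.
In Python, from rig import bot, viewer, workorder, nets gives the robot as it stands. The module is installed in compiled form; this text tells all that it offers.
- The arm moves only by the tool move_arm, never from a script. Its argument "increments" is a list of rows, each a list of 7 numbers: the shift along the tool's x, y, z normalised to -1 to 1, where 1 is 0.3 m, then the turn, a rotation vector about the tool's x, y, z normalised to -1 to 1, where 1 is pi rad, then the opening, from 0 (shut) to 1 (fully open). In form: [[tx, ty, tz, wx, wy, wz, grip], ...]. A call has 1 to 10 rows; each row is the pose to reach, as a shift and turn from the pose commanded when the call began, along the tool's axes at that moment, turning the shorter way round; what a row does not reach only later rows make up. A row lasts 1/12 s, in which the tool goes at most 41.7 mm and 7.16 degrees, less where a joint would pass 70% of its speed; a pose out of reach is approached as far as the arm can. A call with a number of a shift or a turn outside -1 to 1 is refused whole. A call with a gripper value outside its range is refused whole. The fingers move at their own pace and stop on an object; the grip force is fixed at half the most. Time passes only in rows, so rows that repeat a pose let the fingers close. It gives the time, the measured TCP pose, the force, the opening and the grip force at its end, in the units of the state.
- bot.read_state(): the state, without advancing time (a new reading comes with each control period).
- viewer.capture(name): name is "scene" or "top" or "wrist"; returns a dict with "image" (400x640x3 uint8, blue, green, red), "K" (3x3 intrinsics, pixels), "eye" and "orientation" of the camera in the world. Camera axes: x right, y up, looking along -z (the intrinsics and any distortion apply to the point x, -y, -z); pixel columns grow to the right and rows downward; lengths in m; the calibration is good to about 2 mm. A picture is of the moment at which its call begins. There is no depth.
- workorder.hand_in(): hands the job in; it is judged then, once.
Trained networks look in the newest picture that a camera, given by its name, has taken for a name from the list of things; names that differ only in an ending like _2 or _b are one class to them, and where a whole thing is asked for, a point or a joint stands for the part that bears it (a point fixed in the world has none). Each returns a list of dicts, best first, with "conf" (0 to 1); they miss things now and then, are a little off and sometimes report something else, mostly with a low value. They report only what shows in the picture. A call takes as long as a camera call. They do not tell look-alikes from the thing itself.
- nets.find_in(camera, thing): "location" ([column, row] in pixels, amid what is visible of it).
The state is a dict: "time_s": time; "joint_positions": joint angles; "qvel": joint speeds; "tau": joint torques, N m; "position": TCP position; "tcp_rot": TCP orientation; "force": force on the tool from outside, world axes, zero at the start; "moment": the same for the moment, N m; "opening": opening from 0.0 (shut) to 1.0 (fully open); "grasp_force": force on a finger pad.
Only numpy, scipy, OpenCV 4.12 (cv2) and the standard library are available. Lean on these libraries where they do the work, as an engineer would, in place of code of your own. Each camera call takes 0.05 s, during which the arm holds its last target. There are 200 camera calls.

## Working session

There is one attempt and no reset: what is moved stays moved. The work goes in short steps, Python scripts to look and compute and a tool call to move; the robot and the scene stay as the last step left them, time stands still between calls to the robot, and variables do not carry over. Pictures are saved under pics/ and viewed, at most 10 in all, crops included, and the job is handed in when it is done.

Besides the shell and the picture viewer there is one more tool, called as name(argument=value, ...), one argument or row to a line, values as JSON. move_arm: Moves the arm, as the interface text tells. Its arguments: {"type":"object","properties":{"increments":{"type":"array"}},"required":["increments"]}

```bash
mkdir -p pics
cat > h.py <<'E'
import numpy as np, cv2
from rig import bot, viewer, workorder, nets
def ray(c,uv):
    p=np.linalg.inv(c["K"])@np.array([uv[0],uv[1],1.]); d=np.array([p[0],-p[1],-1.])
    return np.array(c["eye"]),np.array(c["orientation"])@d
def onz(c,uv,z):
    e,d=ray(c,uv); return e+d*(z-e[2])/d[2]
def proj(c,P):
    q=np.array(c["orientation"]).T@(np.atleast_2d(P)-c["eye"]).T; q=np.array([q[0],-q[1],-q[2]])
    p=np.array(c["K"])@q; return (p[:2]/p[2]).T
E
python3 - <<'E'
from h import *
np.set_printoptions(precision=4,suppress=True)
for n in ("top","scene"):
    c=viewer.capture(n); cv2.imwrite(f"pics/{n}0.png",c["image"]); print(n,c["eye"],c["K"].tolist() if hasattr(c["K"],"tolist") else c["K"], [k for k in c])
    for t in ("shim","shim_back","press_pad","low_foot","platform","screw_tin","tape_roll","hex_key_5","battery","orange_case"):
        for d in nets.find_in(n,t)[:4]: print(t,np.round(d["location"]),round(d["conf"],2),onz(c,d["location"],0.02)[:2])
E
```

```text
top [ 0.243  -0.2244  1.4369] [[445.08283563457405, 0.0, 318.1299007439269], [0.0, 445.08283563457405, 194.54294659517296], [0.0, 0.0, 1.0]] ['image', 'K', 'eye', 'orientation']
shim [457. 218.] 0.96 [ 0.4439 -0.6917]
shim [360. 212.] 0.7 [ 0.4527 -0.378 ]
shim [413. 212.] 0.55 [ 0.4578 -0.548 ]
shim_back [456. 217.] 0.89 [ 0.4467 -0.6879]
shim_back [414. 213.] 0.67 [ 0.4553 -0.5515]
shim_back [357. 210.] 0.64 [ 0.4596 -0.368 ]
low_foot [320. 173.] 0.89 [ 0.5784 -0.2451]
platform [319. 177.] 0.85 [ 0.5632 -0.2429]
platform [360. 213.] 0.54 [ 0.4504 -0.3771]
screw_tin [205. 196.] 0.88 [0.4897 0.1237]
tape_roll [178. 158.] 0.8 [0.6154 0.2188]
hex_key_5 [393. 185.] 0.57 [ 0.5453 -0.4854]
battery [398. 237.] 0.38 [ 0.3752 -0.5008]
orange_case [178. 162.] 0.68 [0.6018 0.2193]
orange_case [382. 158.] 0.58 [ 0.6358 -0.4485]
scene [-0.1024 -1.511   0.656 ] [[431.15318822075653, 0.0, 321.40356978797075], [0.0, 431.15318822075653, 197.5068480149008], [0.0, 0.0, 1.0]] ['image', 'K', 'eye', 'orientation']
shim [374. 272.] 0.67 [ 0.4433 -0.6897]
shim [351. 253.] 0.66 [ 0.436  -0.5788]
shim [327. 229.] 0.57 [ 0.4401 -0.4166]
shim_back [373. 278.] 0.68 [ 0.4235 -0.7165]
shim_back [352. 250.] 0.66 [ 0.4447 -0.5655]
shim_back [326. 228.] 0.64 [ 0.4388 -0.4105]
low_foot [340. 195.] 0.78 [ 0.6092 -0.1865]
low_foot [381. 219.] 0.42 [ 0.635  -0.4293]
platform [340. 194.] 0.72 [ 0.6084 -0.184 ]
tape_roll [374. 237.] 0.33 [ 0.5429 -0.5281]
hex_key_5 [329. 228.] 0.48 [ 0.4507 -0.4102]
battery [319. 246.] 0.38 [ 0.3684 -0.5042]
battery [380. 219.] 0.31 [ 0.6301 -0.4295]
orange_case [379. 218.] 0.64 [ 0.6293 -0.424 ]
```

Run:
```python
import cv2
a=cv2.imread("pics/top0.png")[130:260,150:490]; b=cv2.imread("pics/scene0.png")[140:300,270:430]
cv2.imwrite("pics/topc.png",cv2.resize(a,None,fx=2.35,fy=2.35,interpolation=2))
cv2.imwrite("pics/scenec.png",cv2.resize(b,None,fx=3.7,fy=3.7,interpolation=2))
```

```text
(no output)
```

View pics/topc.png

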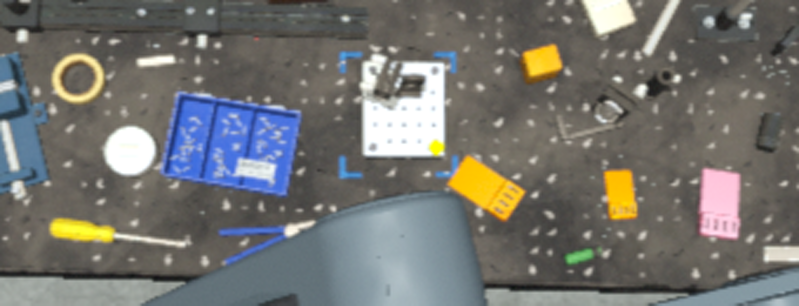

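View pics/scenec.png

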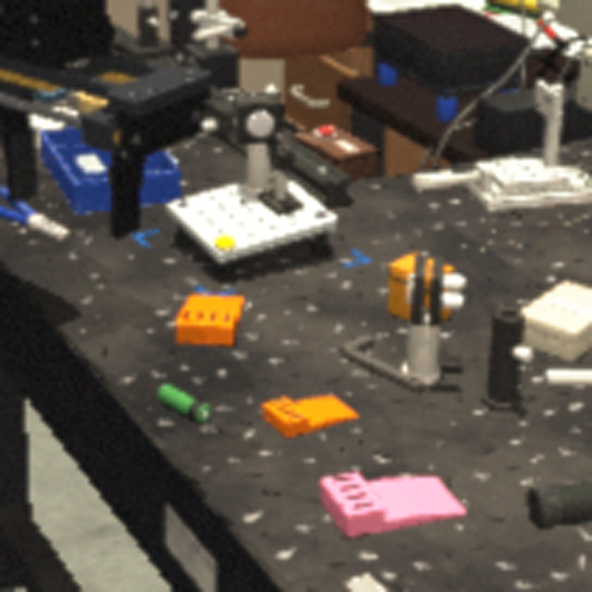

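The top picture (full-frame pixels) shows three candidates: large orange shim (357,210), small orange shim (413,212) and pink shim (457,218). I choose the large orange one. The yellow cap is at about (336,193), and the orange box at (381,157) is the case. Next, pose estimation from the top view.

```bash
cat >> h.py <<'E'
def seg(im,lo,hi,near,mina=15):
    m=cv2.inRange(cv2.cvtColor(im,cv2.COLOR_BGR2HSV),lo,hi)
    n,l,s,ce=cv2.connectedComponentsWithStats(m)
    k=min([i for i in range(1,n) if s[i,4]>=mina],key=lambda i:np.hypot(*(ce[i]-near)))
    return (l==k).astype(np.uint8),ce[k],s[k]
def shim_geom(p):
    x,y,t=p; R=np.array([[np.cos(t),-np.sin(t)],[np.sin(t),np.cos(t)]])
    V=[]
    for w in (-.025,.025):
        for X,Z in ((.0425,0),(.0425,.0015),(.0025,.008),(-.0215,.008),(-.0215,.02),(-.0515,.02),(-.0515,0)): V.append([X,w,Z])
    V=np.array(V); V[:,:2]=V[:,:2]@R.T+[x,y]; return V
def shim_mask(c,p,k=4):
    u=(proj(c,shim_geom(p))+.5)*k
    m=np.zeros((400*k,640*k),np.uint8)
    for idx in ([0,1,2,3,4,5,6],):
        a=u[:7];b=u[7:]
        for f in (a,b): cv2.fillPoly(m,[np.round(f).astype(np.int32)],255)
        for i in range(7):
            j=(i+1)%7; cv2.fillConvexPoly(m,np.round([a[i],a[j],b[j],b[i]]).astype(np.int32),255)
    return cv2.resize(m,(640,400),interpolation=cv2.INTER_AREA)/255.
def fit_shim(views,p0,valid=None):
    from scipy.optimize import minimize
    def f(p):
        s=0
        for c,m,v in views: s+=(np.abs(shim_mask(c,p)-m)*v).sum()/max(m.sum(),1)
        return s
    best=None
    for dt in (-.3,0,.3):
        r=minimize(f,np.array(p0)+[0,0,dt],method="Nelder-Mead",options=dict(initial_simplex=np.array(p0)+[0,0,dt]+np.array([[0,0,0],[.012,0,0],[0,.012,0],[0,0,.2]]),maxiter=150))
        if best is None or r.fun<best.fun: best=r
    return best.x,best.fun
E
python3 - <<'E'
from h import *
np.set_printoptions(precision=4,suppress=True)
vs=[];pads=[]
s=bot.read_state(); print(s["position"],np.array(s["tcp_rot"]).tolist(),s["force"],s["joint_positions"])
for n,near,pn in (("top",(357,210),(336,193)),("scene",(327,226),(331,205))):
    c=viewer.capture(n); m,ce,st=seg(c["image"],(5,150,120),(19,255,255),near); print(n,ce,st)
    vs.append((c,m,np.ones_like(m)))
    m2,ce2,st2=seg(c["image"],(22,150,120),(35,255,255),pn,8); print("pad",ce2,st2,onz(c,ce2,.04))
    pads.append(ray(c,ce2))
(e1,d1),(e2,d2)=pads
t=np.linalg.lstsq(np.c_[d1,-d2],e2-e1,rcond=None)[0]; print("pad tri",e1+t[0]*d1,e2+t[1]*d2)
print("both",fit_shim(vs,(.46,-.37,.85))); print("top",fit_shim(vs[:1],(.46,-.37,.85)))
E
```

```text
[ 0.2559 -0.5702  0.2336] [[0.9123483385305567, 0.40941483744452856, 7.79760820287662e-06], [0.40941483660011857, -0.9123483375937907, 4.9613952392723646e-05], [2.7426823134947947e-05, -4.207275054523606e-05, -0.9999999987388265]] [-0.5077  1.1706  0.9235] [-76.061   30.2222  82.0886   0.0012  67.6919 -10.2296]
top [361.2353 221.    ] [356 219  11   5  17]
pad [335.36 192.12] [333 190   6   6  25] [ 0.5121 -0.2964  0.04  ]
scene [325.5071 227.0143] [317 219  19  14 140]
pad [330.1667 205.0833] [328 204   5   3  12] [ 0.5117 -0.2941  0.04  ]
pad tri [ 0.5118 -0.2964  0.0411] [ 0.5108 -0.296   0.0409]
both (array([ 0.4615, -0.368 ,  0.8014]), np.float64(27.019177788762562))
top (array([ 0.4582, -0.3672,  0.8043]), np.float64(25.93448673587082))
```

Run:
```python
from h import *
np.set_printoptions(precision=4,suppress=True)
vs=[]
for n,near in (("top",(357,210)),("scene",(327,226))):
    c=viewer.capture(n); print(cv2.cvtColor(c["image"],cv2.COLOR_BGR2HSV)[210 if n=="top" else 226,355 if n=="top" else 327])
    m,ce,st=seg(c["image"],(5,150,70),(21,255,255),near,80); print(n,ce,st)
    vs.append((c,m,np.ones_like(m)))
for v in (vs,vs[:1],vs[1:]): print(fit_shim(v,(.46,-.37,.85)))
c=viewer.capture("wrist"); s=bot.read_state(); R=np.array(s["tcp_rot"])
print("cam in tool",R.T@(c["eye"]-s["position"])); print(R.T@np.array(c["orientation"])); print(c["K"])
```

```text
[ 24 248 255]
top [379.4268 159.0732] [371 149  18  17  82]
[ 14 193 231]
scene [326.0814 226.1312] [317 219  19  15 221]
(array([ 0.4666, -0.3562,  0.982 ]), np.float64(6.678087299371796))
(array([ 0.5198, -0.3295, -0.43  ]), np.float64(6.354136776661884))
(array([ 0.467 , -0.3565,  0.9844]), np.float64(0.07333865672966021))
cam in tool [ 0.0692 -0.0005 -0.1513]
[[ 0.0001  0.9663  0.2574]
 [ 1.     -0.0001 -0.0001]
 [-0.      0.2574 -0.9663]]
[[299.161    0.     317.9893]
 [  0.     299.161  196.5429]
 [  0.       0.       1.    ]]
```

move_arm(
  increments=[
    [0.33,-0.1,0.1,0,0,-0.09,0.1],
    [0.67,-0.19,0.28,0,0,-0.178,0.1],
    [0.67,-0.19,0.28,0,0,-0.178,0.1],
    [0.67,-0.19,0.28,0,0,-0.178,0.1],
    [0.67,-0.19,0.28,0,0,-0.178,0.1],
    [0.67,-0.19,0.28,0,0,-0.178,0.1],
    [0.67,-0.19,0.28,0,0,-0.178,0.1],
    [0.67,-0.19,0.28,0,0,-0.178,0.1],
    [0.67,-0.19,0.28,0,0,-0.178,0.1],
    [0.67,-0.19,0.28,0,0,-0.178,0.1],
  ],
)

```text
time_s: 2.18
position: [0.4154, -0.4375, 0.1504]
tcp_rot: [[0.557, 0.83, 0.001], [0.83, -0.557, -0.002], [-0.001, 0.002, -1.0]]
force: [-0.1, 0.1, -0.8]
opening: 0.325
grasp_force: 0.0
```

Run:
```python
from h import *
np.set_printoptions(precision=4,suppress=True)
s=bot.read_state(); print(s["position"],s["force"])
c=viewer.capture("wrist"); cv2.imwrite("pics/w1.png",c["image"]); np.save("w1.npy",c,allow_pickle=True)
for t in ("shim","shim_back","press_pad","low_foot"):
    for d in nets.find_in("wrist",t)[:3]: print(t,np.round(d["location"]),round(d["conf"],2),onz(c,d["location"],0.01)[:2])
m,ce,st=seg(c["image"],(4,130,60),(20,255,255),proj(c,[[.467,-.357,.01]])[0],500); print(ce,st, fit_shim([(c,m,np.ones_like(m))],(.467,-.357,.98)))
m,ce,st=seg(c["image"],(24,150,90),(35,255,255),proj(c,[[.511,-.296,.041]])[0],50); print("pad",ce,st,onz(c,ce,.041))
```

```text
[ 0.4154 -0.4375  0.1504] [-0.1019  0.0762 -0.7515]
shim [315.  98.] 0.59 [ 0.4609 -0.364 ]
shim_back [315. 100.] 0.83 [ 0.4595 -0.3658]
[317.1877 134.6918] [ 289   90   56   64 1220] (array([ 0.4343, -0.4014,  2.3263]), np.float64(3.3023786563805846))
pad [316.6469  60.6222] [ 289   47   54   31 1453] [ 0.477  -0.3425  0.041 ]
```

View pics/w1.png

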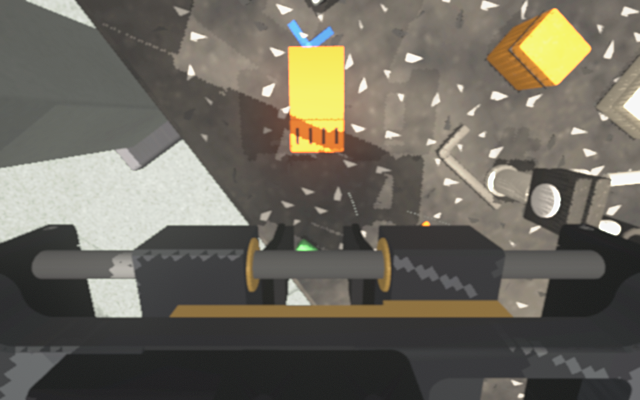

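The wrist view confirms the choice: the large orange shim spans columns 289-345, tip at row 45 and push block at row 150 towards the hand. It is nearly aligned with the tool; the platform lies just above the frame.

Run:
```python
from h import *
np.set_printoptions(precision=4,suppress=True)
c=np.load("w1.npy",allow_pickle=True).item()
m,ce,st=seg(c["image"],(4,120,60),(30,255,255),(316,100),1000)
m=cv2.morphologyEx(m,cv2.MORPH_CLOSE,np.ones((9,9)))
print(ce,st, fit_shim([(c,m,np.ones_like(m))],(.467,-.357,.98)))
u=np.array(c["orientation"]); print(c["eye"],u[:,2])
```

```text
[316.3826  98.9367] [ 288   45   57  109 5985] (array([ 0.4631, -0.3623,  0.9818]), np.float64(0.04831581177774518))
[ 0.4534 -0.379   0.3015] [0.143  0.2152 0.9661]
```

move_arm(
  increments=[
    [0,-0.008,0.12,0,0,0,0.1],
    [0,-0.008,0.24,0,0,0,0.1],
    [0,-0.008,0.36,0,0,0,0.1],
    [0,-0.008,0.44,0,0,0,0.1],
    [0,-0.008,0.44,0,0,0,0.1],
    [0.03,-0.008,0.44,0,0,0,0.1],
    [0.06,-0.008,0.44,0,0,0,0.1],
    [0.08,-0.008,0.44,0,0,0,0.1],
    [0.08,-0.008,0.44,0,0,0,0.1],
  ],
)

```text
time_s: 3.18
position: [0.4286, -0.4133, 0.0192]
tcp_rot: [[0.555, 0.832, 0.001], [0.832, -0.555, -0.001], [-0.0, 0.001, -1.0]]
force: [-0.4, 0.1, -0.4]
opening: 0.099
grasp_force: 0.0
```

move_arm(
  increments=[
    [0.015,0,0,0,0,0,0.1],
    [0.03,0,0,0,0,0,0.1],
    [0.045,0,0,0,0,0,0.1],
    [0.06,0,0,0,0,0,0.1],
    [0.075,0,0,0,0,0,0.1],
    [0.09,0,0,0,0,0,0.1],
    [0.09,0,0,0,0,0,0.1],
  ],
)

```text
time_s: 3.77
position: [0.4426, -0.3911, 0.0174]
tcp_rot: [[0.556, 0.831, -0.0], [0.831, -0.556, 0.001], [0.001, -0.001, -1.0]]
force: [-0.6, 0.3, -0.3]
opening: 0.104
grasp_force: 0.0
```

Run:
```python
from h import *
np.set_printoptions(precision=4,suppress=True)
s=bot.read_state(); print(s["position"],s["force"])
c=viewer.capture("wrist"); cv2.imwrite("pics/w2.png",c["image"]); np.save("w2.npy",c,allow_pickle=True)
m,ce,st=seg(c["image"],(4,120,60),(30,255,255),proj(c,[[.485,-.33,.01]])[0],1000); print(ce,st)
for d in nets.find_in("wrist","press_pad")[:3]: print(np.round(d["location"]),round(d["conf"],2),onz(c,d["location"],0.043)[:2])
```

```text
[ 0.4426 -0.3911  0.0174] [-0.5874  0.2638 -0.267 ]
[321.055  135.1884] [  272    44   100   188 17826]
[328.   4.] 0.93 [ 0.5062 -0.3012]
```

View pics/w2.png

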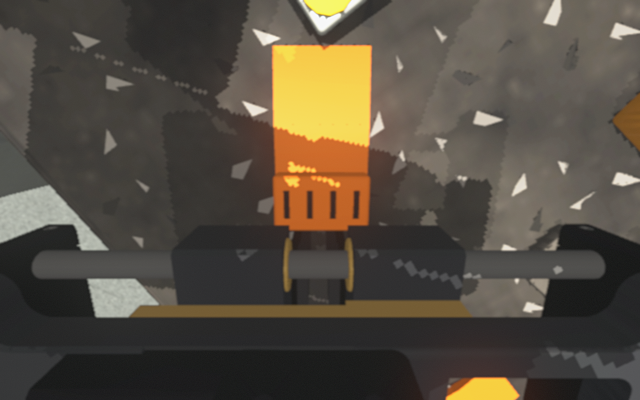

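The shim sits straight ahead of the fingers (columns 272-372, tip row 45). The platform corner is at (324,38) and the cap at (326,4), so it is nearly centred.

Run:
```python
from h import *
np.set_printoptions(precision=4,suppress=True)
c=np.load("w2.npy",allow_pickle=True).item()
m,ce,st=seg(c["image"],(4,120,60),(30,255,255),(321,135),1000); m=cv2.morphologyEx(m,cv2.MORPH_CLOSE,np.ones((9,9)))
v=np.ones_like(m); v[228:]=0
p,f=fit_shim([(c,m*v,v)],(.48,-.34,.98)); print(p,f)
R=lambda t:np.array([[np.cos(t),np.sin(t)],[-np.sin(t),np.cos(t)]])
print("tcp in shim",R(p[2])@(np.array([.4426,-.3911])-p[:2]))
print("pad/foot in shim",R(p[2])@(np.array([.511,-.296])-p[:2]),R(p[2])@(np.array([.514,-.293])-p[:2]))
print("corner z.036", R(p[2])@(onz(c,(324,38),.027)[:2]-p[:2]))
```

```text
[ 0.4781 -0.3393  0.9794] 0.022736679645024377
tcp in shim [-0.0628  0.0006]
pad/foot in shim [ 0.0543 -0.0031] [ 0.0584 -0.004 ]
corner z.036 [ 0.0396 -0.0009]
```

move_arm(
  increments=[
    [0.015,0,0,0,0,0,0.1],
    [0.03,0,0,0,0,0,0.1],
    [0.045,0,0,0,0,0,0.1],
    [0.06,0,0,0,0,0,0.1],
    [0.075,0,0,0,0,0,0.1],
    [0.09,0,0,0,0,0,0.1],
    [0.105,0,0,0,0,0,0.1],
    [0.12,0,0,0,0,0,0.1],
    [0.135,0,0,0,0,0,0.1],
    [0.145,0,0,0,0,0,0.1],
  ],
)

```text
time_s: 4.7
position: [0.4668, -0.3552, 0.0175]
tcp_rot: [[0.556, 0.831, -0.0], [0.831, -0.556, 0.0], [0.0, -0.0, -1.0]]
force: [-0.9, -2.2, -0.3]
opening: 0.101
grasp_force: 1.1
```

Run:
```python
from h import *
np.set_printoptions(precision=4,suppress=True)
s=bot.read_state(); print(s["position"],s["force"])
c=viewer.capture("wrist"); cv2.imwrite("pics/w3.png",c["image"]); np.save("w3.npy",c,allow_pickle=True)
t=viewer.capture("top"); m,ce,st=seg(t["image"],(22,150,120),(35,255,255),(335.4,192),8); print(ce,st)
t=viewer.capture("scene"); m,ce,st=seg(t["image"],(22,150,120),(35,255,255),(330,205),8); print(ce,st)
```

```text
[ 0.4668 -0.3552  0.0175] [-0.8555 -2.2173 -0.3337]
[380.2231 155.5923] [374 150  14  12 130]
[378.8889 210.8889] [377 210   4   3   9]
```

View pics/w3.png

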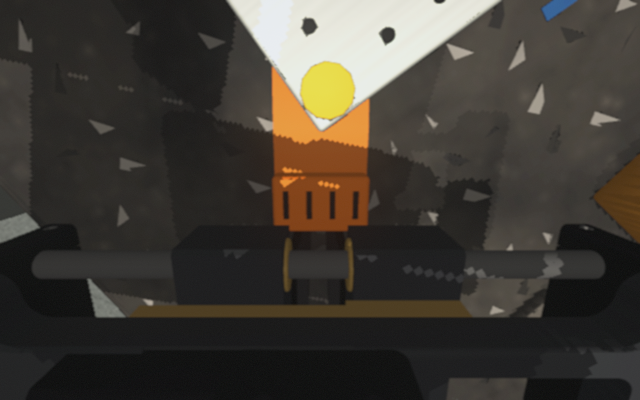

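The shim is under the corner: cap at (327,90), shim columns 273-370, still aligned. I'll push the rest.

move_arm(
  increments=[
    [0.01,0,0,0,0,0,0.1],
    [0.02,0,0,0,0,0,0.1],
    [0.03,0,0,0,0,0,0.1],
    [0.04,0,0,0,0,0,0.1],
    [0.05,0,0,0,0,0,0.1],
    [0.06,0,0,0,0,0,0.1],
    [0.07,0,0,0,0,0,0.1],
    [0.08,0,0,0,0,0,0.1],
    [0.08,0,0,0,0,0,0.1],
    [0.08,0,0,0,0,0,0.1],
  ],
)

```text
time_s: 5.68
position: [0.4801, -0.3357, 0.0175]
tcp_rot: [[0.556, 0.831, 0.0], [0.831, -0.556, 0.0], [0.001, 0.0, -1.0]]
force: [-1.2, -0.9, -1.5]
opening: 0.096
grasp_force: 0.7
```

Run:
```python
from h import *
np.set_printoptions(precision=4,suppress=True)
s=bot.read_state(); print(s["position"],s["force"]); P=np.array(s["position"])[:2]; R=np.array(s["tcp_rot"])
w3=np.load("w3.npy",allow_pickle=True).item()
c=viewer.capture("wrist"); cv2.imwrite("pics/w4.png",c["image"])
for k,P0 in ((w3,np.array([.4668,-.3552])),(c,P)):
    m=cv2.inRange(cv2.cvtColor(k["image"],cv2.COLOR_BGR2HSV),(24,150,60),(34,255,255)); m[:, :270]=0;m[:,370:]=0;m[168:]=0
    n,l,st,ce=cv2.connectedComponentsWithStats(m); i=1+np.argmax(st[1:,4]); q=onz(k,ce[i],.048)[:2]; d=q-P0
    print(ce[i],st[i],q,"pad in shim",R[:2,0]@d-.0628,-R[:2,1]@d)
```

```text
[ 0.4801 -0.3357  0.0175] [-1.188  -0.8802 -1.527 ]
[327.1095  89.9922] [ 301   62   53   57 2310] [ 0.5131 -0.2906] pad in shim 0.016667409210876685 -0.002553167012315318
[326.8027 137.4561] [ 301  123   51   29 1024] [ 0.5166 -0.2859] pad in shim -0.0010790254509109032 -0.0026111194677727574
```

View pics/w4.png

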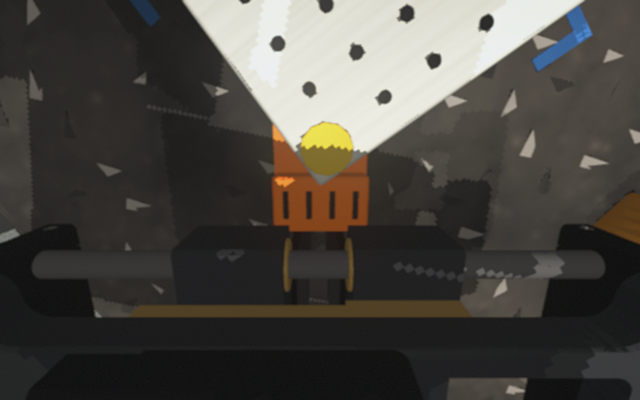

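Cap disc spans columns 300-354, rows 122-176, so its centre is about (327,149). That puts the foot near x = -5 mm on the step with the platform level; about 4 mm more, then back off.

move_arm(
  increments=[
    [0.007,0,0,0,0,0,0.1],
    [0.015,0,0,0,0,0,0.1],
    [0.015,0,0,0,0,0,0.1],
    [0.015,0,0,0,0,0,0.1],
    [-0.01,0,0,0,0,0,0.1],
    [-0.05,0,0,0,0,0,0.1],
    [-0.12,0,0,0,0,0,0.1],
    [-0.12,0,-0.1,0,0,0,0.05],
    [-0.12,0,-0.22,0,0,0,0.05],
    [-0.12,0,-0.3,0,0,0,0.05],
  ],
)

```text
time_s: 6.57
position: [0.4595, -0.3673, 0.1094]
tcp_rot: [[0.558, 0.83, 0.001], [0.83, -0.558, -0.0], [0.0, 0.001, -1.0]]
force: [0.7, -0.2, 0.4]
opening: 0.052
grasp_force: 0.0
```

Run:
```python
from h import *
np.set_printoptions(precision=4,suppress=True)
s=bot.read_state(); P=np.array(s["position"]); R=np.array(s["tcp_rot"]); print(P,s["force"])
c=viewer.capture("wrist"); cv2.imwrite("pics/w5.png",c["image"])
h=cv2.cvtColor(c["image"],cv2.COLOR_BGR2HSV)
m=cv2.inRange(h,(25,120,50),(34,255,255)); n,l,st,ce=cv2.connectedComponentsWithStats(m); i=1+np.argmax(st[1:,4]); q=onz(c,ce[i],.048)
print(ce[i],st[i],q); print("tcp->pad in tool",R.T@(q-P))
g=proj(c,[q])[0]
for d in nets.find_in("wrist","shim_back")[:2]+nets.find_in("wrist","press_pad")[:2]: print(np.round(d["location"]),d["conf"])
```

```text
[ 0.4595 -0.3673  0.1094] [ 0.6695 -0.1808  0.3584]
[321.9765  78.068 ] [307  62  30  33 765] [ 0.5137 -0.2898  0.048 ]
tcp->pad in tool [0.0946 0.0017 0.0615]
[314. 114.] 0.91
[321.  78.] 0.81
```

View pics/w5.png

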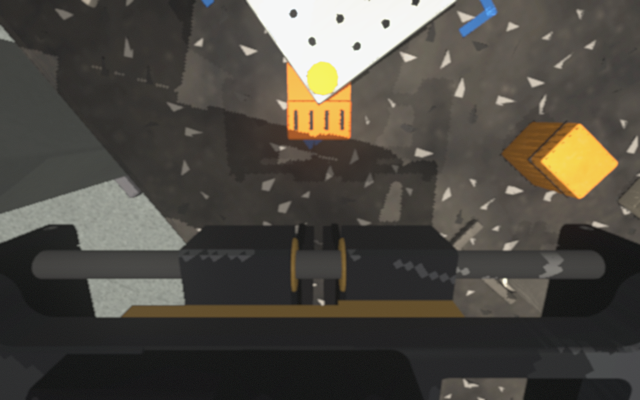

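Run:
```python
from h import *
np.set_printoptions(precision=4,suppress=True)
c=viewer.capture("wrist"); s=bot.read_state(); h=np.array(s["tcp_rot"])[:2,0]
pad=onz(c,(322,78),.048)[:2]
print("from block front edge",h@(pad-onz(c,(319.5,101),.02)[:2])-.0215,"from back bottom",h@(pad-onz(c,(319.5,139.5),.0)[:2])-.0515,"top back",h@(pad-onz(c,(319.5,137),.02)[:2])-.0515)
for n,near in (("top",(336,193)),("scene",(330,205))):
    t=viewer.capture(n); m,ce,st=seg(t["image"],(22,150,120),(35,255,255),near,8); print(n,ce,st,onz(t,ce,.048))
```

```text
from block front edge -0.008228185840987714 from back bottom -0.007639605085976449 top back -0.0110444767280767
top [380.1136 155.5606] [373 150  15  12 132] [ 0.6351 -0.4386  0.048 ]
scene [329.9167 202.0833] [328 201   5   3  12] [ 0.5143 -0.2869  0.048 ]
```

Foot is at x about -8 to -10 mm and centred. Now above the cap and down to just short of contact.

move_arm(
  increments=[
    [0.1,0.005,0,0,0,0,0],
    [0.2,0.005,0,0,0,0,0],
    [0.3,0.005,0,0,0,0,0],
    [0.3,0.005,0,0,0,0,0],
    [0.3,0.005,0.06,0,0,0,0],
    [0.3,0.005,0.12,0,0,0,0],
    [0.3,0.005,0.15,0,0,0,0],
    [0.3,0.005,0.155,0,0,0,0],
    [0.3,0.005,0.155,0,0,0,0],
  ],
)

```text
time_s: 7.62
position: [0.5099, -0.2914, 0.0597]
tcp_rot: [[0.556, 0.831, -0.003], [0.831, -0.556, 0.003], [0.001, -0.004, -1.0]]
force: [-0.2, 0.1, -0.2]
opening: 0.006
grasp_force: 0.0
```

move_arm(
  increments=[
    [0,0,0.003,0,0,0,0],
    [0,0,0.006,0,0,0,0],
    [0,0,0.009,0,0,0,0],
    [0,0,0.012,0,0,0,0],
    [0,0,0.012,0,0,0,0],
  ],
)

```text
time_s: 8.03
position: [0.5105, -0.2921, 0.0592]
tcp_rot: [[0.556, 0.831, -0.001], [0.831, -0.556, 0.0], [-0.0, -0.001, -1.0]]
force: [-3.3, 2.0, 14.2]
opening: 0.009
grasp_force: 7.0
```

Contact at 14 N, over 2 N. Hold briefly and lift clear.

move_arm(
  increments=[
    [0,0,0,0,0,0,0],
    [0,0,0,0,0,0,0],
    [0,0,0,0,0,0,0],
    [0,0,-0.01,0,0,0,0],
    [0,0,-0.03,0,0,0,0],
    [0,0,-0.1,0,0,0,0],
    [0,0,-0.2,0,0,0,0],
    [-0.1,0,-0.3,0,0,0,0],
    [-0.2,0,-0.3,0,0,0,0],
    [-0.3,0,-0.3,0,0,0,0],
  ],
)

```text
time_s: 8.87
position: [0.4619, -0.3687, 0.1499]
tcp_rot: [[0.555, 0.832, 0.004], [0.832, -0.555, -0.004], [-0.002, 0.005, -1.0]]
force: [-0.4, 0.9, -0.7]
opening: 0.005
grasp_force: 0.0
```

Run:
```python
from h import *
np.set_printoptions(precision=4,suppress=True)
s=bot.read_state(); h=np.array(s["tcp_rot"])[:2,0]; print(s["position"],s["force"])
c=viewer.capture("wrist"); cv2.imwrite("pics/w6.png",c["image"])
t=viewer.capture("scene"); m,ce,st=seg(t["image"],(22,150,120),(35,255,255),(330,203),8); print(ce,st,onz(t,ce,.048))
```

```text
[ 0.4619 -0.3687  0.1499] [-0.421   0.8636 -0.6867]
[330.4444 202.3333] [329 201   4   3   9] [ 0.515  -0.2897  0.048 ]
```

View pics/w6.png

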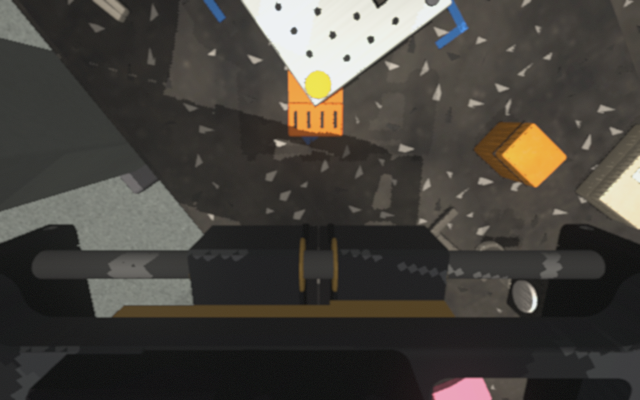

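The shim is still under the corner: cap at (318,84), block at rows 103-136. The bystanders in view are in place and the hand is clear, so I'm handing in.

```bash
python3 -c "
from rig import workorder; print(workorder.hand_in())"
```

```text
the job is handed in; nothing more can be done
None
```

I pushed the large orange shim under the short foot (about 8–10 mm onto the flat step by camera estimate), pressed the yellow cap with about 14 N, backed the hand clear and handed the job in; the hand-in returned no verdict, and I judged level only from the camera pictures.

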